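Refill a tasting case and slide its lid home

TASK

This pine case has come back from a tasting to be refilled: draw its sliding lid out of the open end and lay it flat on the bench, stand the empty uncapped tubes from the case in free holes of the wooden rack, and put every full short tube from the rack into the case, one to a hole. Set every tube gently down to the bottom, never dropped or tipped over, and leave the tall tube in its place in the rack and everything else on the bench where it is. When the case is packed, slide the lid back in from the open end until it is fully home against the far end.

Things in the scene. Friction and masses are not known exactly. Their poses are not given: they have to be found in the camera images.
- case: Pine case for four tubes, fixed to the bench by low stops: 224 mm long (its x), 156 wide (y), 138 high; origin at the centre of its underside, z up. The lid runs along x; the end at +x is closed, that at -x open at lid height. Walls 12 mm (sides' inner faces y = +-66 mm). Cork insert inside: top at z = 38 mm, four holes on the line y = 0 at x = -69, -23, 23, 69 mm, down to the floor at z = 8 mm.
- case_hole1 (a point): Centre of the mouth of hole 1 in the case's insert (x = -69 mm, z = 38 mm in the case's frame; 34 mm diameter, 30 mm deep).
- case_hole2 (a point): Centre of the mouth of hole 2 in the case's insert (x = -23 mm, z = 38 mm in the case's frame; 34 mm diameter, 30 mm deep).
- case_hole3 (a point): Centre of the mouth of hole 3 in the case's insert (x = 23 mm, z = 38 mm in the case's frame; 34 mm diameter, 30 mm deep).
- case_hole4 (a point): Centre of the mouth of hole 4 in the case's insert (x = 69 mm, z = 38 mm in the case's frame; 34 mm diameter, 30 mm deep).
- case_mouth (a point): Middle of the open end at ledge height (x = -112, z = 122 mm of the case); the low end wall below it stops at z = 121 mm. The lid rests on a ledge along each side (z = 122 mm, from x = -112 mm), in grooves whose bottoms are at y = +-72 mm, under lips at z = 132 to 138 mm reaching in to y = +-66 mm. Lips and grooves begin at x = -95 mm; flared cheeks in front of them guide the lid in.
- case_stop (a point): Middle of the stop at the closed end (x = 106, z = 122 mm of the case), against which the lid's leading edge butts when home. The lid's origin is then at x = -2, y = 0, z = 122 mm of the case, axes as the case's. Play in the grooves: 2.5 mm each side, 4 mm in height. The lid is free of the lips once its origin is past x = -220 mm. Bench is clear beyond the open end, to x = -350 mm of the case.
- lid: Loose sliding lid of the case: pine panel 216 mm long (its x), 139 wide (y), 6 thick, 0.10 to 0.17 kg; origin at the centre of its underside, z up, +x towards its leading edge. At the start it lies in the case's grooves, home or drawn back by up to 60 mm. It comes out and goes in only at the case's open end.
- lid_pull (a point): Top centre of the lid's wooden pull, a bar standing across the panel: 14 mm thick (lid's x), 64 mm long (lid's y), 30 mm high above the panel, centred at x = -70 mm of the lid (38 mm from its trailing edge); this point is 36 mm above the lid's underside.
- rack: Fixed wooden filling rack, 200 mm (its x) by 150 mm (its y), 45 high, origin at the centre of its underside; six holes of 34 mm diameter, 35 mm deep (floor at z = 10 mm), at x = -65, 0, 65 mm in two rows y = +-39 mm. The full short tubes and one tall tube stand in it in any order; at least one hole is free.
- tube1: Full short tube (three or four of these five are there): dark glass with a black cap, 30 mm diameter all the way up, 110 mm tall, cap the top 26 mm, foot chamfered 3 mm, 0.08 to 0.15 kg; origin at the centre of its foot, z up. Starts standing in the rack, its top 120 mm above the bench; seated in the case its foot is at z = 8 mm.
- tube2: Full short tube (three or four of these five are there): dark glass with a black cap, 30 mm diameter all the way up, 110 mm tall, cap the top 26 mm, foot chamfered 3 mm, 0.08 to 0.15 kg; origin at the centre of its foot, z up. Starts standing in the rack, its top 120 mm above the bench; seated in the case its foot is at z = 8 mm.
- tube3: Full short tube (three or four of these five are there): dark glass with a black cap, 30 mm diameter all the way up, 110 mm tall, cap the top 26 mm, foot chamfered 3 mm, 0.08 to 0.15 kg; origin at the centre of its foot, z up. Starts standing in the rack, its top 120 mm above the bench; seated in the case its foot is at z = 8 mm.
- tube4: Full short tube (three or four of these five are there): dark glass with a black cap, 30 mm diameter all the way up, 110 mm tall, cap the top 26 mm, foot chamfered 3 mm, 0.08 to 0.15 kg; origin at the centre of its foot, z up. Starts standing in the rack, its top 120 mm above the bench; seated in the case its foot is at z = 8 mm.
- tube5: Full short tube (three or four of these five are there): dark glass with a black cap, 30 mm diameter all the way up, 110 mm tall, cap the top 26 mm, foot chamfered 3 mm, 0.08 to 0.15 kg; origin at the centre of its foot, z up. Starts standing in the rack, its top 120 mm above the bench; seated in the case its foot is at z = 8 mm.
- empty1: Empty tube (one or two of these three are there): clear glass, no cap, open at the top, 30 mm diameter all the way up, 100 mm tall, foot chamfered 3 mm, 0.06 kg; origin at the centre of its foot, z up. Starts standing in a hole of the case (foot at z = 8 mm); seated in the rack its foot is at z = 10 mm.
- empty2: Empty tube (one or two of these three are there): clear glass, no cap, open at the top, 30 mm diameter all the way up, 100 mm tall, foot chamfered 3 mm, 0.06 kg; origin at the centre of its foot, z up. Starts standing in a hole of the case (foot at z = 8 mm); seated in the rack its foot is at z = 10 mm.
- empty3: Empty tube (one or two of these three are there): clear glass, no cap, open at the top, 30 mm diameter all the way up, 100 mm tall, foot chamfered 3 mm, 0.06 kg; origin at the centre of its foot, z up. Starts standing in a hole of the case (foot at z = 8 mm); seated in the rack its foot is at z = 10 mm.
- tall1: Full tall tube, capped as the short ones but 135 mm tall: too tall for the case. It stands in the rack and stays there.
- bottle: Bystander: a full wine bottle standing, 74 mm diameter, 300 mm tall; origin at the centre of its foot.
- glass: Bystander: a stemmed tasting glass standing, 66 mm diameter, 155 mm tall; origin at the centre of its foot.
- corkscrew: Bystander: a folded waiter's corkscrew lying flat, 110 mm long, 16 high; origin at the centre of its underside.
- tape: Bystander: a roll of tape lying flat, 96 mm diameter, 36 high; origin at the centre of its underside.
- marker: Bystander: a marker pen lying flat, 175 mm long, 15 high; origin at the centre of its underside.

How it is judged:
By the outcome, as a careful person would: the job done as asked, in the order asked, and still so for the second after the job is handed in, with the robot touching nothing.
Of tube1, tube2, tube3, tube4, tube5 only 3 to 4 are there at a start; the rules pass over those that are not, and their reading is None.
Of empty1, empty2, empty3 only 1 to 2 are there at a start; the rules pass over those that are not, and their reading is None.
At some moment in a run one of lid may be knocked a few centimetres aside while the robot is not near it.
It also fails if it takes over 210 s, if anything falls off the work surface, if the arm or the gripper's body presses on something with over 40 N, if the wrist force passes 120 N, or if a joint passes its speed limit or range.

ROBOT

A 7-joint arm with a two-finger parallel gripper is mounted at the origin on the work surface. World frame = base frame: x ahead of the robot, y to its left, z up, the work surface at z = 0. Lengths are in m, angles in rad, forces in N, time in s.
With the tool pointing down it reaches from about 0.35 to 0.9 m from the base axis. Payload 7.2 kg.
Tool frame: the origin (TCP) lies where the fingers leave the gripper's body, on its centre line; the fingertips stand 80 mm ahead of it and the grasp point (between the pads) lies 61 mm ahead of it; z points along the fingers, y is the line along which they close (so a half turn about z gives the same grasp; the last joint's range is limited). The gripper opens to 88 mm and grips with 3 to 60 N. Pads are 20 mm wide; open, the fingers measure 115 mm over their backs; the gripper's body (75 mm by 178 mm) begins 61 mm behind the grasp point.
Start: joints at [-1.246, 0.411, -0.013, 1.596, 0.006, 1.134, -0.082], TCP at [0.239, 0.577, 0.303] pointing down, gripper open.
Joint ranges: [-2.95, 2.95], [-0.29, 1.99], [-1.47, 1.44], [0.14, 2.54], [-1.03, 4.17], [0.13, 1.85], [-2.86, 2.86]. Speed limits (rad/s): [2.39, 2.39, 3.01, 3.01, 3.14, 3.14, 3.14].

INTERFACE

Orientations are given as [roll, pitch, yaw] about the fixed x, y, z axes, in that order (R = Rz(yaw) Ry(pitch) Rx(roll)).
In Python, from rig import bot gives the robot as it stands. Calls block until the motion is done:
- bot.move_pose(position, orientation): joint-space move of the TCP to a pose.
- bot.line_to(position, attitude=None, rate=0.15, until_force=None): straight line of the TCP; attitude=None keeps the orientation; rate is the mean speed in m/s. With until_force (N) it stops when the force on the tool has changed by that much, and returns True; else False.
- bot.movej(angles): joint-space move.
- bot.set_gripper(opening): finger opening in m; the grip force is fixed at half the most; returns when the fingers have stopped.
- bot.sleep(seconds).
- bot.inverse_kinematics(position, orientation): joint angles nearest the present ones, or None.
- bot.camera(name): name is "scene" or "top" or "wrist"; returns a dict with "color" (384x512x3 uint8, blue, green, red), "z_map" (384x512 float32, m along the optical axis (not along the pixel's ray), 0 where there is no reading), "K" (3x3 intrinsics, pixels), "position" and "attitude" of the camera in the world; the wrist camera has in their place "mount" (4x4, takes a point from camera to tool coordinates, whose origin is the TCP and whose axes are the flange's). Camera axes: x right, y up, looking along -z (the intrinsics and any distortion apply to the point x, -y, -z); pixel columns grow to the right and rows downward; lengths in m; the calibration is good to about 2 mm. A picture is of the moment at which its call begins: read the wrist's pose just before it.
A pose or a line that the arm cannot do raises bot.Unreachable and nothing moves.
- bot.hand_in(): hands the job in; it is judged then, once.
Trained networks look in the newest picture that a camera, given by its name, has taken for a name from the list of things; names that differ only in an ending like _2 or _b are one class to them, and where a whole thing is asked for, a point or a joint stands for the part that bears it (a point fixed in the world has none). Each returns a list of dicts, best first, with "p" (0 to 1); they miss things now and then, are a little off and sometimes report something else, mostly with a low value. They report only what shows in the picture. A call takes as long as a camera call.
- bot.silhouettes(camera, name): "mask" (384x512 bool, what is visible of it) and "xy" ([column, row] in pixels, amid what is visible of it).
Readings, each from a call of its own:
- bot.get_time_s(): time.
- bot.get_joints(): joint angles.
- bot.get_joint_velocities(): joint speeds.
- bot.get_joint_torque(): joint torques, N m.
- bot.get_eef_pos(): TCP position.
- bot.get_ee_rot(): TCP orientation.
- bot.get_wrist_force(): force on the tool from outside, world axes, zero at the start.
- bot.get_torque(): the same for the moment, N m.
- bot.get_gripper_width(): finger opening in m.
- bot.get_grip_force(): force on a finger pad.
Only numpy, scipy, OpenCV 4.12 (cv2) and the standard library are available. Lean on these libraries where they do the work, as an engineer would, in place of code of your own. Each camera call takes 0.05 s, during which the arm holds its last target. There are 200 camera calls.

## Working session

There is one attempt and no reset: what is moved stays moved. The work goes in short steps, each a Python script; the robot and the scene stay as the last script left them, time stands still between calls to the robot, and variables do not carry over. Pictures are saved under pics/ and viewed, at most 14 in all, crops included, and the job is handed in when it is done.

```bash
ls; mkdir -p pics
python3 - <<'E'
from rig import bot
import cv2
a=bot.camera("scene");b=bot.camera("top")
for c in (a,b): print(c["K"],c["position"],c["attitude"],[k for k in c])
cv2.imwrite("pics/s0.png",a["color"]);cv2.imwrite("pics/t0.png",b["color"])
for n in ["case","lid","rack","tube1","empty1","tall1","bottle","glass"]:
    for cam in("scene","top"):
        print(n,cam,[(round(d["p"],2),[int(v) for v in d["xy"]],int(d["mask"].sum())) for d in bot.silhouettes(cam,n)])
print(bot.get_time_s(),bot.get_eef_pos(),bot.get_ee_rot())
E
```

```text
pics
[[357.00835544   0.         253.76152716]
 [  0.         357.00835544 200.3082089 ]
 [  0.           0.           1.        ]] [1.00078029 0.76673177 0.64959357] [ 1.01768402 -0.00852161  2.62590379] ['color', 'z_map', 'K', 'position', 'attitude']
[[374.32972313   0.         249.99119028]
 [  0.         374.32972313 190.50400552]
 [  0.           0.           1.        ]] [0.38099324 0.05012286 1.10931015] [ 0.19023825 -0.02139957 -1.55730438] ['color', 'z_map', 'K', 'position', 'attitude']
case scene [(0.98, [310, 277], 5376)]
case top [(0.68, [173, 225], 1692), (0.36, [327, 126], 458)]
lid scene [(0.78, [311, 236], 2793)]
lid top [(0.79, [174, 198], 4130)]
rack scene [(0.8, [241, 177], 1351)]
rack top [(0.57, [358, 238], 3357), (0.46, [174, 224], 1662)]
tube1 scene [(0.76, [225, 172], 193), (0.62, [214, 163], 208), (0.58, [231, 156], 138)]
tube1 top [(0.71, [349, 210], 187), (0.61, [259, 261], 202), (0.56, [378, 207], 208), (0.47, [379, 232], 193), (0.29, [329, 129], 401)]
empty1 scene []
empty1 top [(0.61, [172, 199], 4066), (0.45, [384, 232], 203)]
tall1 scene [(0.67, [245, 151], 217), (0.55, [308, 236], 2823)]
tall1 top [(0.71, [383, 259], 263), (0.65, [378, 230], 211)]
bottle scene [(0.56, [407, 261], 3710)]
bottle top [(0.81, [95, 244], 1483), (0.2, [187, 261], 270)]
glass scene [(0.62, [176, 228], 988)]
glass top [(0.94, [260, 116], 735), (0.58, [350, 210], 179), (0.28, [172, 224], 1742), (0.25, [173, 199], 4090)]
0.9 [0.23926184 0.57740575 0.30267703] [3.14151520e+00 1.27267826e-05 2.74878792e+00]
```

View pics/s0.png

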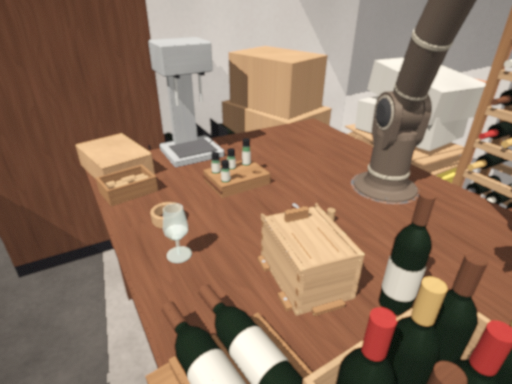

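View pics/t0.png

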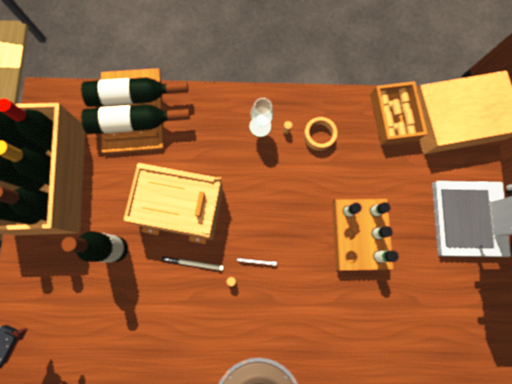

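```bash
cat > h.py <<'E'
from rig import bot
import numpy as np, cv2
from scipy.spatial.transform import Rotation as Ro
def rot(a): return Ro.from_euler("xyz",a).as_matrix()
def shot(cam):
    p,r=np.array(bot.get_eef_pos()),rot(bot.get_ee_rot())
    c=bot.camera(cam); z=c["z_map"]; K=c["K"]
    v,u=np.mgrid[:384,:512]
    P=np.stack([(u-K[0,2])/K[0,0]*z,-(v-K[1,2])/K[1,1]*z,-z],-1)
    if cam=="wrist":
        M=np.array(c["mount"]); P=P@M[:3,:3].T+M[:3,3]; P=P@r.T+p
    else: P=P@rot(c["attitude"]).T+np.array(c["position"])
    P[z<=0]=np.nan
    return c,P
E
python3 - <<'E'
from h import *
c,P=shot("top")
for n,uv in dict(case=(174,198),pull=(200,203),t1=(352,209),t2=(380,208),t3=(385,231),t4=(388,256),f=(350,257),rack=(363,240),bottle=(95,244),glass=(260,116),tape=(320,133)).items():
    print(n,np.round(P[uv[1]-1:uv[1]+2,uv[0]-1:uv[0]+2].reshape(-1,3).mean(0),3))
ctr=P[198,174];rk=P[240,363]
import math
for n,q in (("wc",ctr),("wr",rk)):
    bot.move_pose([q[0]-.0,q[1],0.45],[math.pi,0,math.pi/2])
    c,P=shot("wrist"); print(np.round(c["mount"],3),c["K"][0,0],np.round(P[192,256],3))
    cv2.imwrite(f"pics/{n}.png",c["color"]); np.savez(f"{n}.npz",P=P,c=c["color"])
print(bot.get_time_s(), bot.get_joints())
E
```

```text
case [0.547 0.233 0.128]
pull [0.53  0.16  0.157]
t1 [ 0.526 -0.243  0.12 ]
t2 [ 0.53  -0.319  0.12 ]
t3 [ 0.469 -0.329  0.12 ]
t4 [ 0.403 -0.323  0.145]
f [ 0.401 -0.264  0.01 ]
rack [ 0.449 -0.293  0.045]
bottle [0.419 0.396 0.213]
glass [0.775 0.007 0.145]
tape [ 0.782 -0.187  0.   ]
[[ 0.001  0.965  0.263  0.072]
 [ 1.    -0.    -0.     0.   ]
 [-0.     0.263 -0.965 -0.083]
 [ 0.     0.     0.     1.   ]] 279.81067782851 [0.546 0.189 0.129]
[[ 0.001  0.965  0.263  0.072]
 [ 1.    -0.    -0.     0.   ]
 [-0.     0.263 -0.965 -0.083]
 [ 0.     0.     0.     1.   ]] 279.81067782851 [ 0.45  -0.362  0.044]
4.75 [-0.34261303  0.22800326  1.02954926  1.62962634 -0.19794508  1.39667805
  0.71211118]
```

Run:
```python
import cv2,numpy as np
a=cv2.imread("pics/wc.png");b=cv2.imread("pics/wr.png")
cv2.imwrite("pics/both.png",cv2.resize(np.vstack([a,b]),(400,600))if 0 else np.hstack([cv2.resize(a,(400,300)),cv2.resize(b,(400,300))]))
for n,zl,zh in (("wc",.131,.142),("wc",.12,.131),("wc",.148,.17),("wr",.035,.052)):
    P=np.load(n+".npz")["P"]; p=P.reshape(-1,3); p=p[(p[:,2]>zl)&(p[:,2]<zh)]
    if n=="wr": p=p[(abs(p[:,0]-.46)<.16)&(abs(p[:,1]+.29)<.16)]
    else: p=p[(abs(p[:,0]-.547)<.2)&(abs(p[:,1]-.22)<.25)]
    print(n,zl,len(p),p.mean(0).round(4),cv2.minAreaRect((p[:,:2]*1000).astype(np.float32)))
```

```text
wc 0.131 3528 [0.5406 0.2681 0.1382] ((504.1058044433594, 277.72296142578125), (298.08978271484375, 249.3024139404297), 80.63977813720703)
wc 0.12 13025 [0.5436 0.2451 0.1286] ((504.54339599609375, 276.7845458984375), (302.7947692871094, 230.52708435058594), 82.97709655761719)
wc 0.148 886 [0.4903 0.2674 0.1582] ((476.92926025390625, 280.5195617675781), (67.23431396484375, 301.0111999511719), 22.680644989013672)
wr 0.035 7221 [ 0.4661 -0.287   0.0456] ((468.5692443847656, -295.65643310546875), (200.26405334472656, 150.1909637451172), 1.7679930925369263)
```

View pics/both.png

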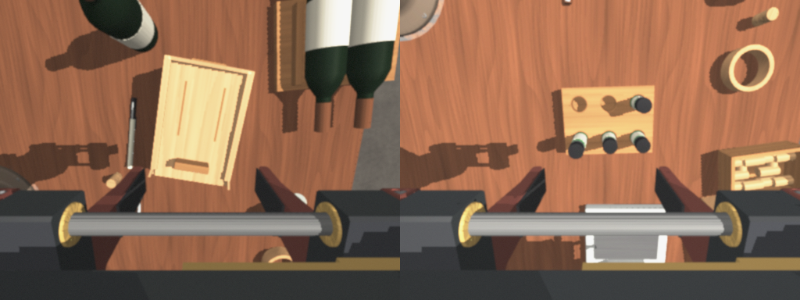

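Run:
```python
import cv2,numpy as np
P=np.load("wc.npz")["P"]
def cc(zl,zh):
    m=((P[...,2]>zl)&(P[...,2]<zh)).astype(np.uint8); n,l,s,c=cv2.connectedComponentsWithStats(m)
    best=None
    for i in range(1,n):
        if s[i,4]<80: continue
        p=P[l==i]; r=cv2.minAreaRect((p[:,:2]*1000).astype(np.float32)); print(zl,s[i,4],p.mean(0).round(4),np.round(r[0],1),np.round(r[1],1),round(r[2],2),np.round(cv2.boxPoints(r)).tolist())
cc(.119,.145);cc(.1335,.142);cc(.125,.1315);cc(.148,.165)
P=np.load("wr.npz")["P"]
cr=np.array([468.6,-295.7]);th=np.radians(1.77)
for yaw in (th,th+np.pi/2):
  R=np.array([[np.cos(yaw),-np.sin(yaw)],[np.sin(yaw),np.cos(yaw)]])
  for sx in(-65,0,65):
    for sy in(-39,39):
      q=(cr+R@[sx,sy])/1000; m=np.hypot(P[...,0]-q[0],P[...,1]-q[1])<.013; 
      print(np.degrees(yaw).round(1),sx,sy,q.round(4),np.percentile(P[m][:,2],[5,50,95]).round(3))
```

```text
0.119 413 [0.4394 0.3984 0.1328] [432.8 402.2] [72.  29.4] 47.02 [[397.0, 386.0], [419.0, 366.0], [468.0, 419.0], [447.0, 439.0]]
0.119 16224 [0.5452 0.2467 0.1306] [543.4 234.6] [224.6 159.5] 80.19 [[446.0, 138.0], [603.0, 110.0], [641.0, 332.0], [484.0, 359.0]]
0.1335 149 [0.44   0.3983 0.1375] [437.1 402. ] [67.2 22.3] 53.62 [[408.0, 382.0], [426.0, 368.0], [466.0, 422.0], [448.0, 436.0]]
0.1335 3165 [0.5473 0.2626 0.1385] [543.8 234.8] [224.5 159.5] 79.98 [[446.0, 138.0], [603.0, 110.0], [642.0, 331.0], [485.0, 359.0]]
0.1335 82 [0.532  0.1695 0.1377] [531.6 169.3] [ 1.8 63.2] 80.24 [[500.0, 174.0], [563.0, 163.0], [563.0, 165.0], [501.0, 176.0]]
0.125 12799 [0.5448 0.2433 0.1287] [542.5 232.2] [217.5 138.3] 80.24 [[456.0, 137.0], [592.0, 113.0], [629.0, 328.0], [493.0, 351.0]]
0.148 291 [0.4397 0.3982 0.1564] [434.2 399.9] [68.2 23.5] 45.16 [[402.0, 384.0], [418.0, 367.0], [467.0, 416.0], [450.0, 432.0]]
0.148 495 [0.5307 0.1645 0.1574] [530.5 163.1] [14.1 63.7] 80.3 [[498.0, 162.0], [561.0, 151.0], [563.0, 165.0], [500.0, 175.0]]
1.8 -65 -39 [ 0.4048 -0.3367] [0.145 0.146 0.147]
1.8 -65 39 [ 0.4024 -0.2587] [0.458 0.474 0.49 ]
1.8 0 -39 [ 0.4698 -0.3347] [0.119 0.121 0.122]
1.8 0 39 [ 0.4674 -0.2567] [0.463 0.468 0.491]
1.8 65 -39 [ 0.5348 -0.3327] [0.119 0.121 0.122]
1.8 65 39 [ 0.5324 -0.2547] [0.12  0.122 0.459]
91.8 -65 -39 [ 0.5096 -0.3595] [0.044 0.046 0.047]
91.8 -65 39 [ 0.4316 -0.3619] [0.044 0.046 0.047]
91.8 0 -39 [ 0.5076 -0.2945] [0.045 0.443 0.454]
91.8 0 39 [ 0.4296 -0.2969] [0.044 0.046 0.047]
91.8 65 -39 [ 0.5056 -0.2295] [0.002 0.046 0.047]
91.8 65 39 [ 0.4276 -0.2319] [0.044 0.046 0.047]
```

```bash
cat >> h.py <<'E'
import math
Q0=[0,.411,-.013,1.596,.006,1.134,-.082]
CC=np.array([.5436,.2347]); CY=math.radians(80.15)
RC=np.array([.4686,-.2957]); RY=math.radians(1.77)
def W(c,y,p): return c+np.array([[math.cos(y),-math.sin(y)],[math.sin(y),math.cos(y)]])@np.array(p,float)
def case(x,y=0): return W(CC,CY,[x/1000,y/1000])
def down(yaw): return [math.pi,0,yaw]
def go(xy,z,yaw):
    "joint move via an elbow-in-plane seed: nearest IK among a seed trick"
    az=math.atan2(xy[1],xy[0]); bot.movej([-az-.07]+Q0[1:6]+[Q0[6]+0.0]) 
    bot.move_pose([*xy,z],down(yaw))
def st(): print("t",round(bot.get_time_s(),1),"pos",np.round(bot.get_eef_pos(),4),"F",np.round(bot.get_wrist_force(),1),"w",round(bot.get_gripper_width(),4),"q",np.round(bot.get_joints(),2))
E
python3 - <<'E'
from h import *
c,P=shot("top")
for n in ("corkscrew","marker","bottle","glass"):
    for d in bot.silhouettes("top",n)[:1]:
        p=P[d["mask"]]; p=p[np.isfinite(p[:,0])]; print(n,d["p"],d["xy"],p.min(0).round(3),p.max(0).round(3))
P=np.load("wr.npz")["P"]
for sx in(-65,0,65):
    for sy in(-39,39):
      q=W(RC,RY,[sx/1000,sy/1000]); m=(np.hypot(P[...,0]-q[0],P[...,1]-q[1])<.024)&(P[...,2]<.2); z=P[m][:,2]; t=z.max()
      p=P[m][z>t-.006]; print(sx,sy,q.round(4),z.min().round(3),t.round(3),((p.min(0)+p.max(0))/2).round(4),len(p))
az=math.atan2(.163,.531)
bot.movej([-az-.07]+Q0[1:]); st(); print(bot.get_ee_rot())
xy=case(-72)
bot.move_pose([*xy,.30],down(CY+math.pi/2)); st()
E
```

```text
corkscrew 0.56 [257.6, 258.9] [ 0.372 -0.049 -0.004] [0.397 0.061 0.02 ]
marker 0.53 [191.8, 262.4] [ 0.359  0.107 -0.004] [0.394 0.283 0.017]
bottle 0.78 [96.2, 247.7] [ 0.38   0.381 -0.003] [0.463 0.537 0.305]
glass 0.69 [258.8, 119.4] [ 0.767 -0.027 -0.004] [0.891 0.032 0.158]
-65 -39 [ 0.4048 -0.3367] 0.009 0.148 [ 0.4049 -0.3357  0.145 ] 319
-65 39 [ 0.4024 -0.2587] 0.008 0.048 [ 0.4023 -0.2589  0.0452] 316
0 -39 [ 0.4698 -0.3347] 0.01 0.123 [ 0.4696 -0.3343  0.1203] 289
0 39 [ 0.4674 -0.2567] 0.008 0.048 [ 0.4675 -0.2571  0.0453] 321
65 -39 [ 0.5348 -0.3327] 0.01 0.123 [ 0.5346 -0.3324  0.1199] 291
65 39 [ 0.5324 -0.2547] 0.009 0.123 [ 0.5317 -0.2542  0.1205] 332
t 6.9 pos [0.5978 0.1832 0.3031] F [-0.6 -0.7 -0.4] w 0.0877 q [-0.37  0.41 -0.01  1.6   0.01  1.13 -0.08]
[3.14052202e+00 1.03788911e-03 1.86910324e+00]
t 7.8 pos [0.5317 0.1633 0.3002] F [0.6 0.1 0.8] w 0.0879 q [-0.19  0.31 -0.24  1.76  0.08  1.08  0.94]
```

Run:
```python
from h import *
xy=case(-72); bot.set_gripper(.05)
print(bot.line_to([*xy,.215],rate=.12,until_force=8)); st()
bot.set_gripper(0.0); st(); print(bot.get_grip_force())
print(bot.line_to([*case(-172),.2155],rate=.08,until_force=25)); st()
```

```text
False
t 9.5 pos [0.5316 0.164  0.2156] F [-0.6  0.5  0.3] w 0.0502 q [-0.21  0.4  -0.23  1.85  0.11  0.91  0.91]
t 10.1 pos [0.5313 0.1637 0.2152] F [-0.6 -0.9  0.9] w 0.0141 q [-0.21  0.4  -0.23  1.85  0.11  0.9   0.91]
29.99947428703308
False
t 11.5 pos [0.5142 0.0658 0.2154] F [-0.2 -0.3 -2.2] w 0.0138 q [-0.05  0.34 -0.21  1.94  0.09  0.87  1.09]
```

Run:
```python
from h import *
print(bot.line_to([*case(-312),.2155],rate=.12,until_force=25)); st()
print(bot.line_to([*case(-312,-20),.13],rate=.1,until_force=15)); st()
print(bot.line_to([*case(-312,-20),.088],rate=.03,until_force=4)); st()
bot.set_gripper(.05)
bot.line_to([*case(-312,-20),.30],rate=.2)
# look at the case interior
xy=case(-60); bot.move_pose([*xy,.45],down(CY)); st()
c,P=shot("wrist"); cv2.imwrite("pics/in.png",c["color"]); np.savez("in.npz",P=P,c=c["color"])
t,_=shot("top")
cv2.imwrite("pics/in2.png",np.hstack([cv2.resize(c["color"],(400,300)),cv2.resize(t["color"],(400,300))]))
```

```text
False
t 12.8 pos [ 0.4904 -0.0719  0.2155] F [-0.1 -0.3 -2.6] w 0.0135 q [ 0.18  0.3  -0.16  1.99  0.06  0.85  1.39]
False
t 13.8 pos [ 0.5102 -0.0761  0.1305] F [ 0.2  0.9 -1.3] w 0.0141 q [ 0.17  0.46 -0.14  2.01  0.1   0.68  1.36]
True
t 15.0 pos [ 0.5099 -0.0761  0.093 ] F [ 0.3 -0.1  4.1] w 0.0139 q [ 0.16  0.52 -0.13  2.03  0.11  0.6   1.35]
t 18.6 pos [0.5334 0.175  0.4494] F [ 0.9 -0.3 -0.3] w 0.05 q [-0.3   0.22 -0.13  1.52  0.03  1.4  -0.6 ]
```

View pics/in2.png

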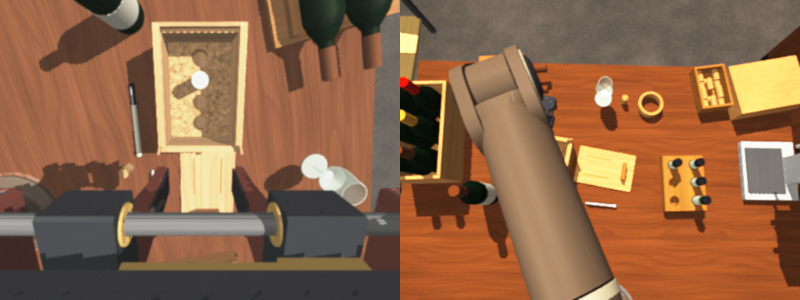

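Run:
```python
from h import *
f=np.load("in.npz");P=f["P"]
m=((P[...,2]>.1335)&(P[...,2]<.142)).astype(np.uint8); n,l,s,_=cv2.connectedComponentsWithStats(m)
for i in range(1,n):
    if s[i,4]>200:
        p=P[l==i]; print(s[i,4],cv2.minAreaRect((p[:,:2]*1000).astype(np.float32)))
for x in(-69,-23,23,69):
    q=case(x); d=np.hypot(P[...,0]-q[0],P[...,1]-q[1]); mm=(d<.022)&(P[...,2]<.2); z=P[mm][:,2]
    h=P[mm][z>.09]; print(x,q.round(4),np.percentile(z,[0,10,50,90,100]).round(3),len(h),((h.min(0)+h.max(0))/2).round(4) if len(h)>9 else "", h.mean(0).round(4) if len(h)>9 else "")
# floor-of-hole points
p=P[(P[...,2]<.025)&(np.hypot(P[...,0]-CC[0],P[...,1]-CC[1])<.1)]
loc=(p[:,:2]-CC)@np.array([[math.cos(CY),-math.sin(CY)],[math.sin(CY),math.cos(CY)]])
for x in(-69,-23,23,69):
    k=abs(loc[:,0]*1000-x)<20; print(x,k.sum(),(loc[k].min(0)*1000).round(1) if k.any() else"",(loc[k].max(0)*1000).round(1) if k.any() else"")
cv2.imwrite("pics/crop.png",cv2.resize(f["c"][20:210,180:330],None,fx=3,fy=3,interpolation=cv2.INTER_CUBIC))
```

```text
3669 ((543.79345703125, 234.42886352539062), (224.7391357421875, 160.5023956298828), 80.45465087890625)
-69 [0.5318 0.1667] [0.006 0.008 0.019 0.039 0.041] 0  
-23 [0.5397 0.212 ] [0.006 0.008 0.01  0.039 0.042] 0  
23 [0.5475 0.2574] [0.018 0.038 0.108 0.109 0.111] 376 [0.5474 0.257  0.1084] [0.5475 0.2573 0.1082]
69 [0.5554 0.3027] [0.006 0.008 0.016 0.039 0.041] 0  
-69 252 [-86.5 -16.9] [-57.7  16.5]
-23 287 [-40.3 -16.5] [-8.6 16.6]
23 3 [  5.6 -12.2] [10.7  0. ]
69 320 [ 54.8 -15.7] [85.6 17. ]
```

View pics/crop.png

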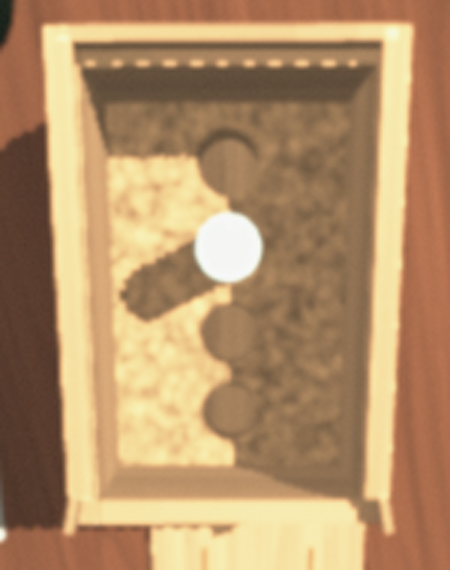

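```bash
cat >> h.py <<'E'
def rack(x,y): return W(RC,RY,[x/1000,y/1000])
def pick(xy,yaw,foot,g):
    z=foot+g+.061
    bot.set_gripper(.046)
    bot.move_pose([*xy,max(z+.08,.26)],down(yaw))
    hit=bot.line_to([*xy,z],rate=.12,until_force=6); 
    if hit: print("HIT on descent"); st(); raise SystemExit
    bot.set_gripper(0.0); st()
    bot.line_to([*xy,.20+g+.061],rate=.15)
    if bot.get_gripper_width()<.026: print("LOST"); st(); raise SystemExit
def place(xy,yaw,foot,g):
    z=foot+g+.061
    bot.move_pose([*xy,.20+g+.061],down(yaw))
    hit=bot.line_to([*xy,z+.045],rate=.15,until_force=8)
    if hit: print("HIT high"); st(); raise SystemExit
    hit=bot.line_to([*xy,z-.003],rate=.03,until_force=3.5)
    e=bot.get_eef_pos()[2]-z; print("placed",hit,"above seat mm",round(1000*e,1)); st()
    if e>.006: raise SystemExit
    bot.set_gripper(.046)
    bot.line_to([*xy,max(z+.08,.26)],rate=.15)
E
python3 - <<'E'
from h import *
pick(case(23),CY,.008,.088)
place(rack(0,39),RY,.010,.088)
t,_=shot("wrist"); cv2.imwrite("pics/w2.png",t["color"]); st()
E
```

```text
t 21.3 pos [0.5478 0.2575 0.1575] F [-0.1 -0.5  3.1] w 0.0296 q [-0.41  0.54 -0.15  1.78  0.1   0.83 -0.78]
placed True above seat mm 0.5
t 27.1 pos [ 0.4674 -0.2566  0.1595] F [-1.2  0.4  5.6] w 0.0293 q [ 0.17  0.44  0.31  1.98 -0.19  0.75 -0.95]
t 28.4 pos [ 0.4669 -0.2564  0.259 ] F [ 0.   0.3 -0.3] w 0.0457 q [ 0.13  0.31  0.35  1.89 -0.13  0.97 -1.  ]
```

Run:
```python
from h import *
pick(rack(65,39),RY,.010,.096)
place(case(23),CY,.008,.096)
pick(rack(65,-39),RY,.010,.096)
place(case(-23),CY,.008,.096)
pick(rack(0,-39),RY,.010,.096)
place(case(-69),CY,.008,.096)
bot.move_pose([*case(-60),.45],down(CY)); st()
c,P=shot("wrist"); np.savez("in3.npz",P=P,c=c["color"])
bot.move_pose([*rack(0,0)+[0,.05],.47],down(math.pi/2))
c2,P2=shot("wrist"); np.savez("wr3.npz",P=P2,c=c2["color"]);st()
cv2.imwrite("pics/after.png",np.hstack([cv2.resize(c["color"],(400,300)),cv2.resize(c2["color"],(400,300))]))
```

```text
t 30.4 pos [ 0.5327 -0.2548  0.1676] F [-1.2 -0.   3.5] w 0.0292 q [ 0.14  0.51  0.31  1.83 -0.2   0.83 -1.  ]
placed True above seat mm 0.6
t 36.1 pos [0.5475 0.2575 0.1656] F [-0.7  0.3  5.6] w 0.0297 q [-0.5   0.52 -0.03  1.78  0.02  0.84 -0.71]
t 41.0 pos [ 0.5351 -0.3328  0.1677] F [0.3 0.5 4.2] w 0.0294 q [ 0.13  0.6   0.5   1.74 -0.35  0.89 -0.76]
placed True above seat mm 0.5
t 46.9 pos [0.5395 0.2122 0.1655] F [-0.3 -0.4  4.8] w 0.0293 q [-0.68  0.5   0.3   1.86 -0.19  0.81 -0.46]
t 51.7 pos [ 0.4701 -0.3348  0.1675] F [0.  0.6 3.7] w 0.0292 q [-0.11  0.66  0.93  1.89 -0.65  0.93 -0.41]
placed True above seat mm 0.5
t 57.4 pos [0.5318 0.1667 0.1655] F [-1.1  0.6  6.1] w 0.0296 q [-0.96  0.57  0.79  1.94 -0.53  0.86 -0.07]
t 59.5 pos [0.5328 0.176  0.4481] F [ 0.2 -0.1 -0.4] w 0.0462 q [-1.18  0.3   1.02  1.57 -0.26  1.41 -0.31]
t 61.1 pos [ 0.4695 -0.2443  0.4696] F [-0.5 -0.1 -0.4] w 0.0458 q [-0.3   0.16  0.82  1.6  -0.12  1.43  0.53]
```

View pics/after.png

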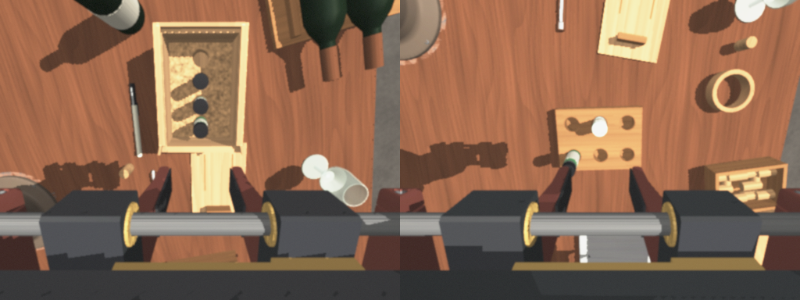

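```bash
cat >> h.py <<'E'
def lidfit(P):
    z=P[...,2]; m=((z>.001+.0025)&(z<.05)&(np.hypot(P[...,0]-.5,P[...,1]+.0)<.26)).astype(np.uint8)
    m=cv2.morphologyEx(m,cv2.MORPH_OPEN,np.ones((5,5),np.uint8))
    n,l,s,_=cv2.connectedComponentsWithStats(m); i=1+np.argmax(s[1:,4]); p=P[l==i]
    print(s[i,4],np.round(cv2.minAreaRect((p[:,:2]*1000).astype(np.float32)),0) if 0 else cv2.minAreaRect((p[:,:2]*1000).astype(np.float32)))
    k=p[p[:,2]>.03]; r=cv2.minAreaRect((k[:,:2]*1000).astype(np.float32)); print("pull",len(k),r,k[:,2].max())
    f=p[(p[:,2]<.012)]; print("panel z",np.median(f[:,2]))
E
python3 - <<'E'
from h import *
bot.movej([.0-.07]+Q0[1:6]+[1.2]); 
bot.move_pose([.60,-.01,.42],down(CY+math.pi/2)); st()
c,P=shot("wrist"); cv2.imwrite("pics/lid.png",c["color"]); np.savez("lid.npz",P=P,c=c["color"]); lidfit(P)
E
```

```text
t 63.0 pos [ 0.5998 -0.0109  0.4217] F [0.4 0.1 0.1] w 0.0461 q [-0.04  0.29 -0.03  1.48  0.01  1.36  1.33]
10183 ((549.406005859375, -0.07506561279296875), (216.34547424316406, 139.16053771972656), 80.98434448242188)
pull 353 ((538.8469848632812, -69.17699432373047), (14.397522926330566, 62.49406814575195), 80.97232818603516) 0.039480522660780504
panel z 0.006666539470585875
```

View pics/lid.png

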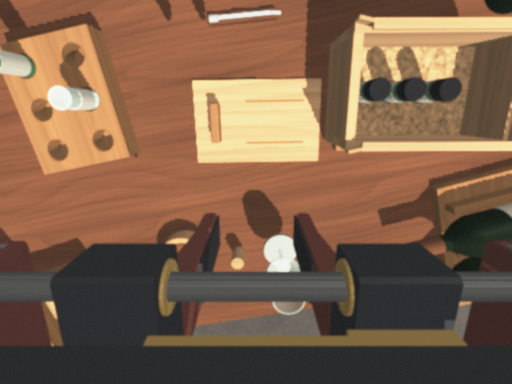

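Run:
```python
from h import *
LY=math.radians(80.98); lc=np.array([.5494,-.0001]); p=W(lc,LY,[-.070,0]); yaw=LY+math.pi/2
bot.set_gripper(.05)
bot.move_pose([*p,.22],down(yaw))
print(bot.line_to([*p,.0935],rate=.1,until_force=6)); st()
bot.set_gripper(0); st()
bot.line_to([*p,.15],rate=.08); st()
bot.line_to([*case(-320),.2175],attitude=down(CY+math.pi/2),rate=.1); st()
c,P=shot("scene"); cv2.imwrite("pics/held.png",c["color"][150:330,180:400])
t,T=shot("top")
for n,Q in(("scene",P),("top",T)):
    # panel plane from points of the lid beyond the open end, in case frame
    loc=(Q[...,:2]-CC)@np.array([[math.cos(CY),-math.sin(CY)],[math.sin(CY),math.cos(CY)]])*1000
    m=(loc[...,0]>-225)&(loc[...,0]<-125)&(abs(loc[...,1])<85)&(Q[...,2]>.10)&(Q[...,2]<.15)
    if m.sum()>50:
        a=loc[m]; A=np.c_[a,np.ones(len(a))]; print(n,m.sum(),"slopes/z0 mm",np.linalg.lstsq(A,Q[m][:,2]*1000,rcond=None)[0].round(4),"z at lead",Q[m][a[:,0]>-160][:,2].mean().round(4),"y range",np.percentile(a[:,1],[1,99]).round(1))
```

```text
False
t 65.6 pos [ 0.5388 -0.0693  0.0941] F [-0.  -0.7 -0. ] w 0.0501 q [ 0.05  0.54 -0.02  1.97  0.02  0.62  1.44]
t 66.2 pos [ 0.5384 -0.0693  0.0936] F [-0.5 -0.5  0.7] w 0.0141 q [ 0.05  0.55 -0.02  1.97  0.02  0.62  1.44]
t 67.1 pos [ 0.5381 -0.0692  0.1497] F [ 0.6  0.6 -2.1] w 0.0135 q [ 0.05  0.46 -0.02  1.94  0.01  0.74  1.44]
t 68.1 pos [ 0.4889 -0.0804  0.2171] F [ 0.3 -0.7 -1.4] w 0.0137 q [ 0.08  0.29 -0.02  2.    0.01  0.85  1.46]
scene 854 slopes/z0 mm [-1.320000e-02  1.900000e-03  1.256125e+02] z at lead 0.1274 y range [-69.8  67. ]
top 1666 slopes/z0 mm [-2.700000e-03  2.100000e-03  1.288086e+02] z at lead 0.1292 y range [-66.8  69.3]
```

Run:
```python
from h import *
for x in (-275,-200,-78):
    h=bot.line_to([*case(x),.2175],rate=.07,until_force=8); print(x,h); st()
    if h: break
else:
    h=bot.line_to([*case(-66),.2170],rate=.02,until_force=10); print(h); st()
    print("case x of pull",(np.array(bot.get_eef_pos()[:2])-CC)@[math.cos(CY),math.sin(CY)])
```

```text
-275 False
t 69.0 pos [ 0.4965 -0.0365  0.2175] F [-0.6  0.5 -0.9] w 0.0142 q [ 0.01  0.3  -0.04  1.99  0.01  0.85  1.36]
-200 False
t 70.2 pos [0.5093 0.0371 0.2175] F [ 0.4  0.2 -1.3] w 0.014 q [-0.11  0.32 -0.07  1.96  0.03  0.86  1.2 ]
-78 False
t 72.1 pos [0.5303 0.1574 0.2175] F [-0.  -0.9 -1.4] w 0.0137 q [-0.3   0.38 -0.1   1.86  0.05  0.9   0.98]
True
t 72.6 pos [0.5316 0.1642 0.2165] F [ 0.7  0.1 -0.9] w 0.0134 q [-0.31  0.39 -0.1   1.85  0.05  0.9   0.96]
case x of pull -0.07156184585578959
```

Run:
```python
from h import *
h=bot.line_to([*case(-66),.2160],rate=.02,until_force=18); print(h); st()
print("pull x",(np.array(bot.get_eef_pos()[:2])-CC)@[math.cos(CY),math.sin(CY)])
bot.set_gripper(.05); q=bot.get_eef_pos()
bot.line_to([q[0],q[1],.30],rate=.12)
bot.move_pose([.55,.233,.45],down(math.pi/2))
c,P=shot("wrist"); np.savez("fin.npz",P=P); cv2.imwrite("pics/fin.png",c["color"])
def cc(zl,zh):
    m=((P[...,2]>zl)&(P[...,2]<zh)).astype(np.uint8); n,l,s,_=cv2.connectedComponentsWithStats(m)
    for i in range(1,n):
        if s[i,4]>400:
            p=P[l==i]; r=cv2.minAreaRect((p[:,:2]*1000).astype(np.float32)); print(zl,s[i,4],np.round(r[0],1),np.round(r[1],1),round(r[2],2))
cc(.1335,.142);cc(.125,.1315);cc(.148,.165)
bot.move_pose([.45,-.0,.45],down(math.pi/2)); t,_=shot("top"); cv2.imwrite("pics/fint.png",np.hstack([cv2.resize(c["color"],(400,300)),cv2.resize(t["color"],(400,300))])); st()
```

```text
True
t 72.9 pos [0.5321 0.1648 0.2155] F [-0.8 -1.1  2. ] w 0.0142 q [-0.31  0.39 -0.1   1.85  0.06  0.91  0.95]
pull x -0.07080665531846413
0.1335 3193 [543.9 234.6] [224.3 159.1] 80.2
0.125 12730 [543.4 232.7] [216.2 138.7] 80.5
0.148 501 [531.9 164.1] [14.6 63.9] 80.65
t 76.8 pos [0.4507 0.0016 0.4499] F [0.4 1.  0.4] w 0.0502 q [-0.33 -0.    0.22  1.77  0.    1.37 -0.11]
```

View pics/fint.png

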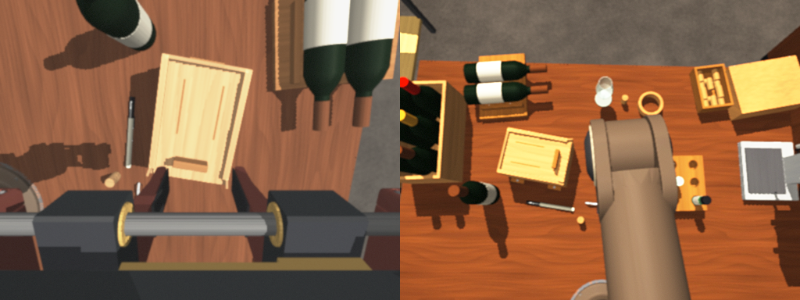

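The lid is home: its centre measures 1.9–2 mm behind the case's centre, as specified. The tubes are in place and the bystanders haven't moved.

```bash
python3 -c "
from rig import bot
print(bot.hand_in())"
```

```text
the job is handed in; nothing more can be done
None
```

The job is handed in: the one empty tube stands in the rack, all three full short tubes are in case holes 1 to 3, the tall tube is still in its place, and the lid is fully home, finished at about 77 s of the 210 s allowed.

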